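# Clear the paint jar and set the fume extraction

## Task

The jar with the orange label has been left on the extraction control unit, in the way of its selector knob. First put the jar back in the white tray, standing upright and set down rather than dropped, then turn the selector until its white pointer clicks in at the blue mark. Leave the other jar, the bowl, the paint tube and the brush where they are.

Things in the scene. Friction and masses are not known exactly. Their poses are not given: they have to be found in the camera images.
- console: fixed control unit, a grey metal box 200 x 200 x 65 mm with a flat white top panel; origin at the centre of its underside, x towards its back (away from its user), z up. The selector's axis is at x = 20 mm, y = 0. The orange jar stands on the panel on the user's side of the knob (x about -40 mm).
- selector (a joint): angle of the selector in rad, growing clockwise seen from above. It clicks into seven positions 0.698 rad apart: 0, 0.698, 1.396, 2.094, 2.793, 3.491, 4.189, with stops just beyond; let go between two, it springs to the nearer (about 0.1 N m). At 2.094 the pointer looks along the unit's +x. It starts in one of the three middle positions.
- selector_grip (a point): point on the selector's vertical axis, 34 mm above the panel, a good TCP height to pinch its bar from above; x along the bar to the pointer end. The knob: a round black skirt 56 mm across, 8 mm high, and on it an upright bar 48 mm long, 14 mm wide, top 38 mm above the panel, with a white line on top and face of its pointer end.
- selector_aim (a point): imaginary point that turns with the selector: 50 mm out from its axis in the direction of the pointer, just above the panel; it lies on a mark's centre when the selector is set to that mark.
- mark_blue: a blue round mark printed on the panel, 20 mm across, 1.5 mm thick, centred 50 mm from the selector's axis at one of four dial positions (which one varies); origin at its centre on the panel. The one to set.
- mark_red: a red round mark printed on the panel, 20 mm across, 1.5 mm thick, centred 50 mm from the selector's axis at one of four dial positions (which one varies); origin at its centre on the panel.
- mark_yellow: a yellow round mark printed on the panel, 20 mm across, 1.5 mm thick, centred 50 mm from the selector's axis at one of four dial positions (which one varies); origin at its centre on the panel.
- mark_green: a green round mark printed on the panel, 20 mm across, 1.5 mm thick, centred 50 mm from the selector's axis at one of four dial positions (which one varies); origin at its centre on the panel.
- jar: loose closed paint jar with an orange label and black cap, 44 mm across, 90 mm high, about 0.2 kg, upright; origin at the centre of its underside, z up.
- tray: fixed shallow white tray, 150 mm along its x, 200 mm along its y, 25 mm high, walls 4 mm; origin at the centre of its underside.
- tray_in (a point): centre of the tray's inner floor, axes as the tray's; the inner floor measures 142 x 192 mm. The half at y below 0 is free, the other jar stands in the half at y above 0.
- spare_jar: loose jar with a green label and white cap, 44 mm across, 70 mm high, standing in the tray; not to be disturbed. Origin under its centre.
- bowl: loose dark green bowl, 72 mm across, 42 mm high, on the table; not to be disturbed. Origin under its centre.
- tube: loose aluminium paint tube lying on the table, about 90 mm long, 24 mm thick; not to be disturbed. Origin under its middle, x along it.
- brush: loose brush lying on the table, 190 mm long; not to be disturbed. x along it.

How it is judged (in metres and radians):
On the way, in this order (a step that is already met when the one before it is completed fails the run):
1. the orange jar stands upright on the floor of the white tray, let go (x of jar in the frame of tray_in between -0.071 and 0.071 m and y of jar in the frame of tray_in between -0.096 and 0.096 m and z of jar in the frame of tray_in below 0.006 m and angle between jar's own z axis and vertical below 0.1 rad and contact force between jar and the fingers below 0.05 N and linear speed of jar below 0.03 m/s), for 0.2 s.
2. the selector's pointer is at the blue mark (horizontal distance between selector_aim and mark_blue below 0.008 m), for 0.2 s.
At the end, for the whole second after the job is handed in: The orange jar stands upright (within 0.1 rad) and still on the tray's inner floor, let go, and the selector rests with its pointer at the blue mark (aim point within 8 mm of the mark's centre, about 9 degrees) (all of step 1 and horizontal distance between selector_aim and mark_blue below 0.008 m and velocity of joint selector between -0.1 and 0.1 rad/s); the robot touches nothing.
It fails at once if the orange jar is dropped or thrown (faster than 0.6 m/s out of the fingers) (contact force between jar and the fingers below 0.05 N and linear speed of jar above 0.6 m/s).
It fails at once if the orange jar is tipped over (more than 0.8 rad) (angle between jar's own z axis and vertical above 0.8 rad).
It fails at once if a bystander (other jar, bowl, tube or brush) is moved by more than 30 mm (distance of any of spare_jar, bowl, tube, brush from where it was at the start of the episode above 0.03 m).
It also fails if it takes over 67 s, if anything falls off the work surface, if the arm or the gripper's body presses on something with over 40 N, if the wrist force passes 120 N, or if a joint passes its speed limit or range.

## Robot

A 7-joint arm with a two-finger parallel gripper is mounted at the origin on the work surface. World frame = base frame: x ahead of the robot, y to its left, z up, the work surface at z = 0. Lengths are in m, angles in degrees, forces in N, time in s.
With the tool pointing down it reaches from about 0.425 to 0.925 m from the base axis. Payload 6.8 kg.
Tool frame: the origin (TCP) lies between the finger pads, 19 mm behind the fingertips; this is the grasp point; z points along the fingers, y is the direction in which the jaws open and shut (so a half turn about z gives the same grasp; the last joint's range is limited). The gripper opens to 88 mm and grips with 3 to 60 N. Pads are 20 mm wide; open, the fingers measure 115 mm over their backs; the gripper's body (75 mm by 178 mm) begins 61 mm behind the grasp point.
Start: joints at [-69.276, 27.33, 1.283, 89.118, -0.659, 63.558, -4.761], TCP at [0.306, 0.602, 0.241] pointing down, gripper open.
Joint ranges: [-169.35, 169.35], [-19.33, 120.38], [-80.79, 83.38], [13.8, 139.57], [-78.32, 258.32], [9.67, 109.79], [-169.56, 169.56]. Speed limits (degrees/s): [136.94, 136.94, 180, 180, 180, 180, 180].

## Interface

Orientations are given as [roll, pitch, yaw] about the fixed x, y, z axes, in that order (R = Rz(yaw) Ry(pitch) Rx(roll)).
In Python, from rig import state, read_camera, sign_off gives the robot as it stands.
- The arm moves only by the tool carry_out, never from a script. Its arguments are lists of equal length, an entry for each row: "xyz": the shift along the tool's x, y, z in units of 30 mm (1.0 is 30 mm), a list of three; "rotation": the turn, a rotation vector about the tool's x, y, z in units of 8 degrees (1.0 is 8 degrees), a list of three; "hand": the closure, from 0 (fully open) to 1 (shut). In form: {"xyz": [[tx, ty, tz], ...], "rotation": [[rx, ry, rz], ...], "hand": [hand, ...]}. A call has 1 to 20 rows; each row is the pose to reach, as a shift and turn from the pose commanded when the call began, along the tool's axes at that moment; what a row does not reach only later rows make up. A row lasts 1/10 s, in which the tool goes at most 50 mm and 8.59 degrees, less where a joint would pass 70% of its speed; a pose out of reach is approached as far as the arm can. A call with a gripper value outside its range is refused whole. The fingers move at their own pace and stop on an object; "grip_force" is the grip in N (left out, the last holds). Time passes only in rows, so rows that repeat a pose let the fingers close. It gives the time, the measured TCP pose, the force and the opening at its end, in the units of the state.
- state(): the state, without advancing time (a new reading comes with each control period).
- read_camera(name): name is "scene" or "side" or "wrist"; returns a dict with "color" (400x640x3 uint8, blue, green, red), "fx", "fy", "cx", "cy" (pixels), "cam_to_world" (4x4, takes a point from camera to world coordinates); the wrist camera has in their place "tool_from_camera" (4x4, takes a point from camera to tool coordinates, whose origin is the TCP and whose axes are the flange's). Camera axes: x right, y down, z forward; pixel columns grow to the right and rows downward; lengths in m; the calibration is good to about 2 mm. The wrist camera is an equidistant fisheye: a pixel r from the principal point sees the ray r / f radians off the axis. A picture is of the moment at which its call begins: read the wrist's pose just before it. There is no depth.
- sign_off(): hands the job in, once; it reports no verdict.
The state is a dict: "t": time; "joint_positions": joint angles; "dq": joint speeds; "tau": joint torques, N m; "tool_pos": TCP position; "ee_rot": TCP orientation; "force": force on the tool from outside, world axes, zero at the start; "torque": the same for the moment, N m; "gripper_width": opening from 0.0 (shut) to 1.0 (fully open).
Only numpy, scipy, OpenCV 4.12 (cv2) and the standard library are available. Lean on these libraries where they do the work, as an engineer would, in place of code of your own. Each camera call takes 0.05 s, during which the arm holds its last target. There are 200 camera calls.

## Working session

There is one attempt and no reset: what is moved stays moved. The work goes in short steps, Python scripts to look and compute and a tool call to move; the robot and the scene stay as the last step left them, time stands still between calls to the robot, and variables do not carry over. Pictures are saved under pics/ and viewed, about 8 in all and at most 12, crops included, and the job is handed in when it is done.

Besides the shell and the picture viewer there is one more tool, called as a command line: name --argument value ..., lists and objects as JSON in quotes. carry_out: Moves the arm, as the interface text tells. Its arguments: {"type":"object","properties":{"xyz":{"type":"array"},"rotation":{"type":"array"},"hand":{"type":"array"},"grip_force":{"type":"number"}},"required":["xyz","rotation","hand"]}

```bash
mkdir -p pics; ls; python3 - <<'E'
from rig import state, read_camera
import cv2,numpy as np
print(state())
for n in ("scene","side"):
    c=read_camera(n); cv2.imwrite(f"pics/{n}0.png",c["color"]); print(n,{k:(np.round(v,4).tolist() if k!="color" else 0) for k,v in c.items()})
E
```

```text
pics
{'t': 0.0, 'joint_positions': array([-69.27596139,  27.37548043,   1.28071006,  89.17709359,
        -0.65997528,  63.55801225,  -4.76127893]), 'dq': array([ 0.08587353, -0.01410882, -0.04118083, -0.01147719,  0.01141028,
       -0.08551531, -0.01047401]), 'tau': array([ 4.44832976e-04, -5.82865334e+01,  1.53489199e+00, -2.72602272e+01,
       -5.44038636e-02,  1.71063887e-02,  1.38095252e-04]), 'tool_pos': array([0.3053378 , 0.6013591 , 0.24039461]), 'ee_rot': array([-1.79896998e+02,  7.03164383e-03,  1.53082408e+02]), 'force': array([-0.32597864,  0.28049596, -0.68172073]), 'torque': array([0.01138418, 0.01015915, 0.04656868]), 'gripper_width': 0.9995748723426675}
scene {'color': 0, 'fx': 413.5165, 'fy': 413.5165, 'cx': 316.6186, 'cy': 193.7624, 'cam_to_world': [[0.9027, 0.2361, -0.3598, 0.8551], [0.4303, -0.5034, 0.7492, -0.6136], [-0.0042, -0.8311, -0.556, 0.5413], [0.0, 0.0, 0.0, 1.0]]}
side {'color': 0, 'fx': 460.3321, 'fy': 460.3321, 'cx': 322.9974, 'cy': 199.7194, 'cam_to_world': [[0.6967, -0.52, 0.4942, 0.0722], [-0.7171, -0.4851, 0.5004, -0.5091], [-0.0205, -0.7031, -0.7108, 0.8029], [0.0, 0.0, 0.0, 1.0]]}
```

View pics/scene0.png

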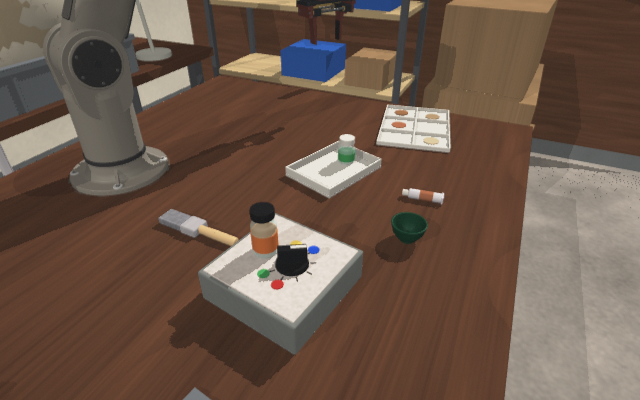

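View pics/side0.png

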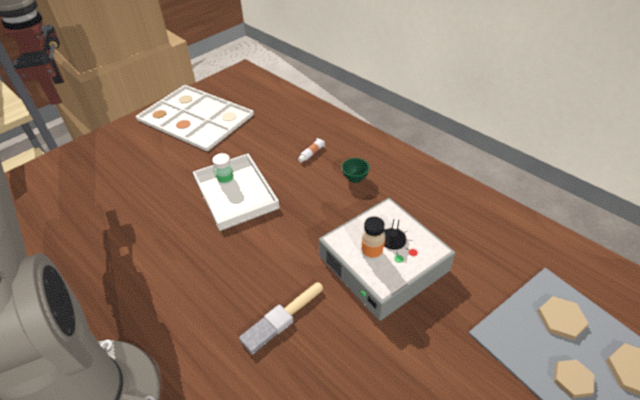

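The scene view shows the console around (280,275), with the orange jar at (263,230), the knob at (292,258), the blue mark at (314,250), and the tray at (334,167). The side view agrees: console around (385,255), tray around (236,192). I'll enlarge both to get the corners.

```bash
python3 - <<'E'
import cv2,numpy as np
def crop(n,x,y,w,h,W,H):
    i=cv2.imread(f"pics/{n}0.png")[y:y+h,x:x+w]
    return cv2.resize(i,(W,H),interpolation=cv2.INTER_CUBIC)
a=crop("scene",195,200,175,150,700,600); cv2.imwrite("pics/a.png",a)
b=np.hstack([crop("scene",280,125,110,75,440,300),crop("side",185,145,100,90,333,300)])
c=crop("side",315,195,140,125,336,300); d=crop("scene",235,195,100,100,300,300)
bb=np.zeros((600,773,3),np.uint8); bb[:300]=b; bb[300:,:336]=c; bb[300:,340:640]=d
cv2.imwrite("pics/b.png",bb)
E
```

```text
(no output)
```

View pics/a.png

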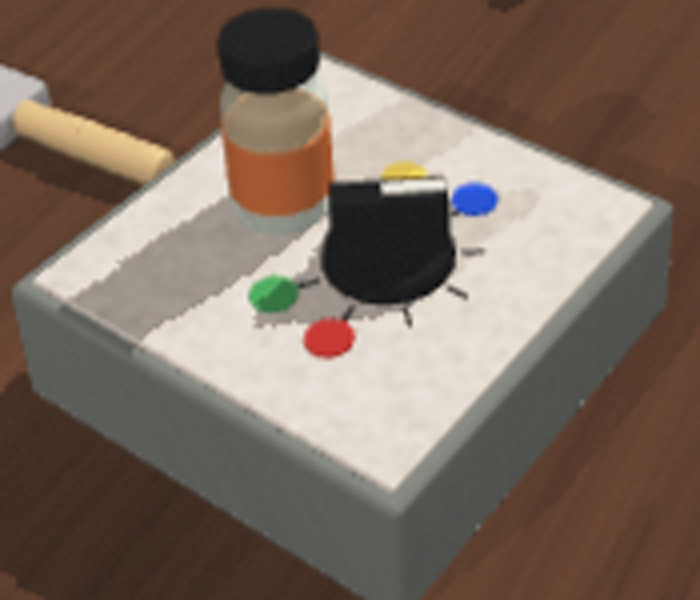

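View pics/b.png

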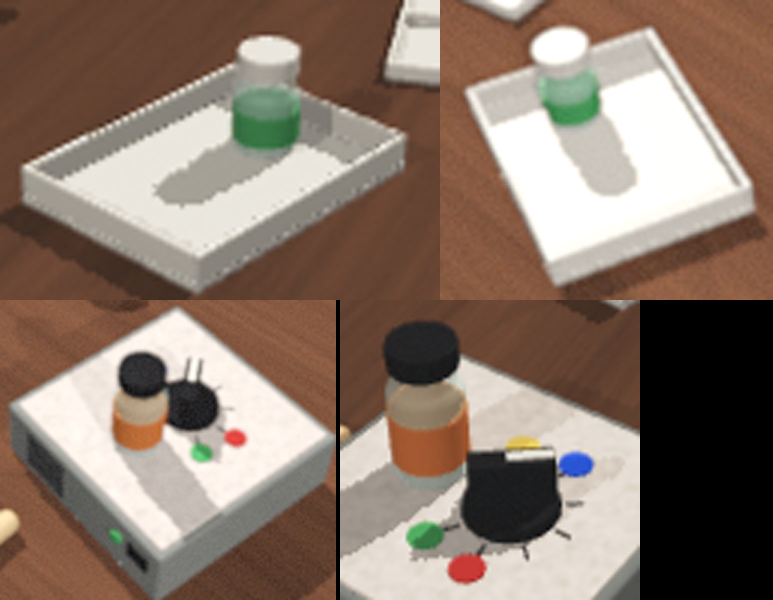

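The crops show the console top corners at (14,288), (670,207) and (405,510) in crop a, the pointer's white line at the right end of the bar, and the blue mark at (474,199). The tray rim corners and the green jar are clear. Now I'll compute positions.

```bash
cat > h.py <<'E'
import numpy as np
from rig import state, read_camera
def plane(c,px,z):
    px=np.atleast_2d(px).astype(float); T=c["cam_to_world"]
    r=np.c_[(px[:,0]-c["cx"])/c["fx"],(px[:,1]-c["cy"])/c["fy"],np.ones(len(px))]@T[:3,:3].T
    return T[:3,3]+r*((z-T[2,3])/r[:,2])[:,None]
E
python3 - <<'E'
from h import *
s=read_camera("scene"); d=read_camera("side")
A=lambda p:np.array(p)/4+[195,200]
C=lambda p:(np.array(p)-[0,300])*(140/336)+[315,195]
T1=lambda p:np.array(p)/4+[280,125]
T2=lambda p:(np.array(p)-[440,0])*.3+[185,145]
np.set_printoptions(precision=4,suppress=True)
def sh(n,c,p,z): print(n,plane(c,p,z)[:,:2].tolist() if 0 else "\n",plane(c,p,z)[:,:2])
sh("console scene L,R,B",s,A([(14,288),(670,207),(405,510)]),.065)
sh("console side L,T,R,B",d,C([(12,408),(178,308),(335,440),(155,548)]),.065)
sh("marks scene blue,yel,green,red",s,A([(474,199),(404,172),(273,294),(329,338)]),.0665)
sh("marks side green red",d,C([(202,453),(235,438)]),.0665)
sh("white line top ends",s,A([(382,187),(445,185)]),.103)
sh("bar top corners: L near, L far, Rnear, Rfar",s,A([(332,197),(332,181),(448,192),(443,178)]),.103)
sh("jar cap scene",s,A([(268,30)]),.155); sh("jar cap side",d,C([(143,364)]),.155)
sh("tray scene L R B",s,T1([(22,175),(405,138),(195,262)]),.025)
sh("tray side L T R B",d,T2([(467,95),(652,30),(752,187),(555,265)]),.025)
sh("green cap scene",s,T1([(268,47)]),.07); sh("green cap side",d,T2([(560,42)]),.07)
E
```

```text
console scene L,R,B 
 [[ 0.4718 -0.2584]
 [ 0.6948 -0.0995]
 [ 0.6657 -0.2871]]
console side L,T,R,B 
 [[ 0.4966 -0.0671]
 [ 0.6901 -0.0956]
 [ 0.6569 -0.2883]
 [ 0.4723 -0.2458]]
marks scene blue,yel,green,red 
 [[ 0.6174 -0.1322]
 [ 0.5819 -0.1293]
 [ 0.5693 -0.2178]
 [ 0.6017 -0.229 ]]
marks side green red 
 [[ 0.5691 -0.2166]
 [ 0.6005 -0.227 ]]
white line top ends 
 [[ 0.5993 -0.1784]
 [ 0.6215 -0.1666]]
bar top corners: L near, L far, Rnear, Rfar 
 [[ 0.5841 -0.1921]
 [ 0.5793 -0.1838]
 [ 0.6245 -0.1698]
 [ 0.6189 -0.1631]]
jar cap scene 
 [[ 0.5429 -0.1659]]
jar cap side 
 [[ 0.5473 -0.1647]]
tray scene L R B 
 [[0.4036 0.1498]
 [0.6029 0.2948]
 [0.5402 0.1059]]
tray side L T R B 
 [[0.455  0.3452]
 [0.6007 0.3014]
 [0.5377 0.1125]
 [0.3959 0.1553]]
green cap scene 
 [[0.5072 0.2936]]
green cap side 
 [[0.5145 0.2942]]
```

```bash
cat >> h.py <<'E'
from scipy.spatial.transform import Rotation as Ro
def go(p,yaw):
    s=state(); R=Ro.from_euler("xyz",s["ee_rot"],degrees=True)
    G=Ro.from_euler("xyz",[180,0,yaw],degrees=True)
    print("t",round(s["t"],2),"xyz",np.round(R.inv().apply(np.array(p)-s["tool_pos"])/.03,3),"rot",np.round((R.inv()*G).as_rotvec(degrees=True)/8,3))
E
python3 -c "
from h import *
go([.545,-.165,.26],170.5)"
```

```text
t 0.2 xyz [-18.688 -19.17   -0.618] rot [-0.008 -0.    -2.177]
```

carry_out --xyz '[[-0.5,-0.5,0],[-1.2,-1.2,-0.1],[-2.2,-2.2,-0.2],[-3.3,-3.4,-0.3],[-4.4,-4.5,-0.4],[-5.5,-5.6,-0.5],[-6.6,-6.8,-0.6],[-7.7,-7.9,-0.6],[-8.8,-9.0,-0.6],[-9.9,-10.2,-0.6],[-11.0,-11.3,-0.6],[-12.1,-12.4,-0.6],[-13.2,-13.5,-0.6],[-14.3,-14.7,-0.6],[-15.4,-15.8,-0.6],[-16.5,-16.9,-0.6],[-17.5,-17.9,-0.6],[-18.2,-18.6,-0.6],[-18.6,-19.1,-0.6],[-18.7,-19.17,-0.6]]' --rotation '[[0,0,-0.1],[0,0,-0.2],[0,0,-0.3],[0,0,-0.4],[0,0,-0.6],[0,0,-0.7],[0,0,-0.8],[0,0,-0.9],[0,0,-1.0],[0,0,-1.1],[0,0,-1.2],[0,0,-1.3],[0,0,-1.4],[0,0,-1.5],[0,0,-1.6],[0,0,-1.8],[0,0,-1.9],[0,0,-2.0],[0,0,-2.1],[0,0,-2.18]]' --hand '[0,0,0,0,0,0,0,0,0,0,0,0,0,0,0,0,0,0,0,0]'

```text
t: 2.2
tool_pos: [0.5451, -0.1678, 0.2592]
ee_rot: [-179.9, -0.0, 170.3]
force: [1.1, 0.2, 0.1]
gripper_width: 0.994
```

carry_out --xyz '[[0,0,0],[0,0,0],[0,0,0],[0,0,0],[0,0,0]]' --rotation '[[0,0,0],[0,0,0],[0,0,0],[0,0,0],[0,0,0]]' --hand '[0,0,0,0,0]'

```text
t: 2.7
tool_pos: [0.5455, -0.1642, 0.2595]
ee_rot: [180.0, 0.0, 170.6]
force: [-0.6, -0.7, -0.2]
gripper_width: 1.001
```

```bash
python3 - <<'E'
from h import *
import cv2
s=state(); print(s["t"],s["tool_pos"],s["ee_rot"],s["joint_positions"])
c=read_camera("wrist"); cv2.imwrite("pics/w1.png",c["color"])
print({k:v for k,v in c.items() if k!="color"})
go([.545,-.165,.26],170.5)
E
```

```text
2.7 [ 0.54546983 -0.16418171  0.25945423] [1.79982649e+02 8.84545411e-03 1.70574148e+02] [ -9.22567227  17.1429641   24.5096485  104.00416104  -8.09258086
  60.55690974  98.88720702]
{'fx': 309.70691628693146, 'fy': 309.70691628693146, 'cx': 321.51063576308945, 'cy': 197.77063542625208, 'tool_from_camera': array([[ 9.13093585e-04, -9.52499957e-01, -3.04537350e-01,
         8.38904979e-02],
       [ 9.99999549e-01,  9.49030265e-04,  3.00189354e-05,
         8.27345041e-04],
       [ 2.60422127e-04, -3.04537240e-01,  9.52500395e-01,
        -1.43242826e-01],
       [ 0.00000000e+00,  0.00000000e+00,  0.00000000e+00,
         1.00000000e+00]])}
t 2.75 xyz [ 0.011 -0.024 -0.019] rot [0.002 0.    0.008]
```

View pics/w1.png

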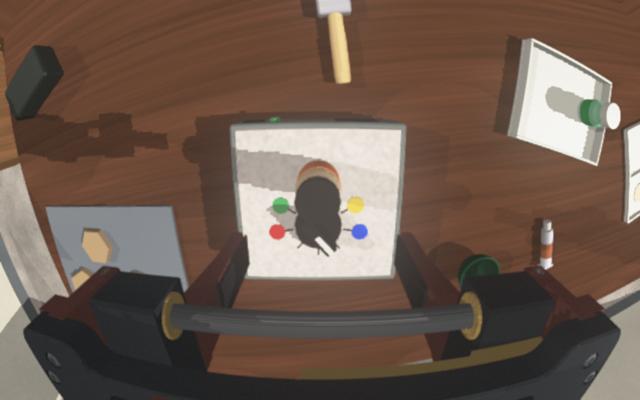

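The wrist view shows the console square to the tool. The jar's cap is around (319,198), in front of the knob. The blue mark is at (360,232), red (277,232), green (281,206), and yellow (356,205), and the pointer heads to lower right (towards about (330,250)).

```bash
cat >> h.py <<'E'
def wplane(c,tp,rot,px,z):
    T=c["tool_from_camera"]; R=Ro.from_euler("xyz",rot,degrees=True); out=[]
    for u in np.atleast_2d(px).astype(float):
        d=u-[c["cx"],c["cy"]]; r=np.hypot(*d); th=r/c["fx"]
        v=R.apply(T[:3,:3]@np.r_[d/r*np.sin(th),np.cos(th)]); o=tp+R.apply(T[:3,3])
        out.append(o+v*(z-o[2])/v[2])
    return np.array(out)
E
python3 - <<'E'
from h import *
s=state(); c=read_camera("wrist"); a=(c,s["tool_pos"],s["ee_rot"])
print("marks b,r,g,y",wplane(*a,[(360,232),(277,232),(281,206),(356,205)],.0665))
print("cap L,R edges,ctr",wplane(*a,[(296,198),(342,198),(319,198)],.155))
print("console corners",wplane(*a,[(232,125),(405,125),(395,278),(246,278)],.065))
go([.545,-.165,.112],170.5)
E
```

```text
marks b,r,g,y [[ 0.61863967 -0.12905016  0.0665    ]
 [ 0.60256097 -0.22683114  0.0665    ]
 [ 0.57108463 -0.21519728  0.0665    ]
 [ 0.58398507 -0.12954213  0.0665    ]]
cap L,R edges,ctr [[ 0.53764232 -0.18395182  0.155     ]
 [ 0.5439523  -0.14576743  0.155     ]
 [ 0.54079886 -0.16484797  0.155     ]]
console corners [[ 0.46920032 -0.25185776  0.065     ]
 [ 0.50084112 -0.06226755  0.065     ]
 [ 0.69362972 -0.09061026  0.065     ]
 [ 0.66199009 -0.28291088  0.065     ]]
t 2.8 xyz [ 0.012 -0.019  4.914] rot [0.001 0.001 0.006]
```

carry_out --xyz '[[0,0,0.3],[0,0,0.8],[0,0,1.5],[0,0,2.3],[0,0,3.0],[0,0,3.6],[0,0,4.2],[0,0,4.6],[0,0,4.8],[0,0,4.9],[0,0,4.9],[0,0,4.9],[0,0,4.9]]' --rotation '[[0,0,0],[0,0,0],[0,0,0],[0,0,0],[0,0,0],[0,0,0],[0,0,0],[0,0,0],[0,0,0],[0,0,0],[0,0,0],[0,0,0],[0,0,0]]' --hand '[0,0,0,0,0,0,0,0,0,0,0,0,0]'

```text
t: 4.1
tool_pos: [0.5459, -0.165, 0.113]
ee_rot: [180.0, 0.1, 170.5]
force: [-0.2, 0.1, 0.3]
gripper_width: 0.999
```

carry_out --xyz '[[0,0,0],[0,0,0],[0,0,0],[0,0,0],[0,0,0],[0,0,0],[0,0,0],[0,0,0],[0,0,0],[0,0,0],[0,0,0],[0,0,0],[0,0,0],[0,0,0]]' --rotation '[[0,0,0],[0,0,0],[0,0,0],[0,0,0],[0,0,0],[0,0,0],[0,0,0],[0,0,0],[0,0,0],[0,0,0],[0,0,0],[0,0,0],[0,0,0],[0,0,0]]' --hand '[0.2,0.3,0.4,0.45,0.5,0.55,0.6,0.65,0.7,0.7,0.7,0.7,0.7,0.7]' --grip_force 20

```text
t: 5.5
tool_pos: [0.5455, -0.165, 0.1124]
ee_rot: [-180.0, 0.0, 170.5]
force: [-0.2, -2.1, 1.7]
gripper_width: 0.499
```

```bash
python3 -c "
from h import *
s=state();print(s['tool_pos'],s['ee_rot'],s['gripper_width'],s['force'])
go([.484,.1855,.15],163.3)"
```

```text
[ 0.54548312 -0.16495828  0.11239516] [-1.79996708e+02  7.17716268e-03  1.70519906e+02] 0.4990630682398881 [-0.18462037 -2.06471434  1.74790851]
t 5.5 xyz [ 3.945 11.185 -1.255] rot [-0.     0.001  0.902]
```

Gripped (opening 43.9 mm). I'll lift first, then carry it over.

carry_out --xyz '[[0,0,-0.2],[0,0,-0.5],[0,0,-0.9],[0,0,-1.4],[0,0,-1.9],[0,0,-2.3],[0,0,-2.6],[0,0,-2.7],[0,0,-2.7]]' --rotation '[[0,0,0],[0,0,0],[0,0,0],[0,0,0],[0,0,0],[0,0,0],[0,0,0],[0,0,0],[0,0,0]]' --hand '[0.7,0.7,0.7,0.7,0.7,0.7,0.7,0.7,0.7]'

```text
t: 6.4
tool_pos: [0.5456, -0.1649, 0.1938]
ee_rot: [180.0, 0.0, 170.5]
force: [-0.3, 0.7, -2.3]
gripper_width: 0.494
```

carry_out --xyz '[[0.1,0.2,0],[0.2,0.6,0],[0.4,1.2,0],[0.7,1.9,0],[0.9,2.6,0],[1.2,3.4,0],[1.5,4.2,0],[1.8,5.0,0],[2.0,5.8,0],[2.3,6.6,0],[2.6,7.4,0],[2.9,8.2,0],[3.2,9.0,0],[3.4,9.7,0],[3.6,10.3,0],[3.8,10.8,0],[3.9,11.1,0],[3.95,11.2,0],[3.95,11.2,0],[3.95,11.2,0]]' --rotation '[[0,0,0],[0,0,0.05],[0,0,0.1],[0,0,0.15],[0,0,0.2],[0,0,0.25],[0,0,0.3],[0,0,0.35],[0,0,0.4],[0,0,0.5],[0,0,0.6],[0,0,0.7],[0,0,0.75],[0,0,0.8],[0,0,0.85],[0,0,0.9],[0,0,0.9],[0,0,0.9],[0,0,0.9],[0,0,0.9]]' --hand '[0.7,0.7,0.7,0.7,0.7,0.7,0.7,0.7,0.7,0.7,0.7,0.7,0.7,0.7,0.7,0.7,0.7,0.7,0.7,0.7]'

```text
t: 8.4
tool_pos: [0.484, 0.1851, 0.1933]
ee_rot: [-180.0, -0.0, 163.3]
force: [-0.0, 0.7, -1.2]
gripper_width: 0.495
```

```bash
python3 - <<'E'
from h import *
import cv2
s=state();print(s['tool_pos'],s['ee_rot'],s['gripper_width'],s['force'])
go([.484,.1855,.0524],163.3)
w=read_camera("wrist")["color"]; c=read_camera("side")["color"][80:280,130:330]
cv2.imwrite("pics/c2.png",np.hstack([cv2.resize(w,(480,300)),cv2.resize(c,(300,300))]))
E
```

```text
[0.48397626 0.18507929 0.19325178] [-1.79971469e+02 -4.36448491e-04  1.63257144e+02] 0.4953856815478951 [-0.00691835  0.68496253 -1.20039869]
t 8.4 xyz [3.000e-03 1.600e-02 4.695e+00] rot [-0.004 -0.    -0.005]
```

View pics/c2.png

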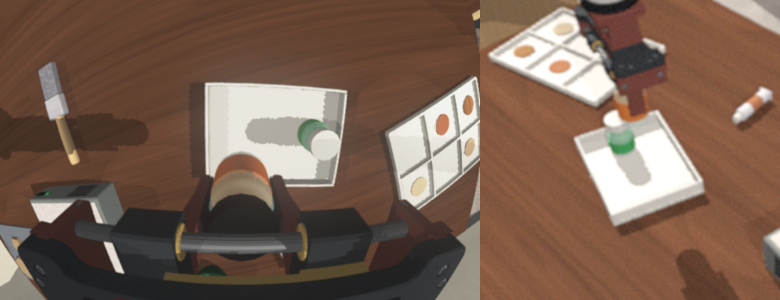

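The jar is upright in the grip, above the free left half of the tray and clear of the green jar. Now lowering it.

carry_out --xyz '[[0,0,0.2],[0,0,0.6],[0,0,1.1],[0,0,1.7],[0,0,2.3],[0,0,2.9],[0,0,3.4],[0,0,3.8],[0,0,4.1],[0,0,4.3],[0,0,4.45],[0,0,4.55],[0,0,4.55],[0,0,4.55]]' --rotation '[[0,0,0],[0,0,0],[0,0,0],[0,0,0],[0,0,0],[0,0,0],[0,0,0],[0,0,0],[0,0,0],[0,0,0],[0,0,0],[0,0,0],[0,0,0],[0,0,0]]' --hand '[0.7,0.7,0.7,0.7,0.7,0.7,0.7,0.7,0.7,0.7,0.7,0.7,0.7,0.7]'

```text
t: 9.9
tool_pos: [0.4841, 0.1862, 0.0572]
ee_rot: [180.0, 0.0, 163.3]
force: [-0.4, -0.7, -2.3]
gripper_width: 0.494
```

carry_out --xyz '[[0,0,0.04],[0,0,0.08],[0,0,0.12],[0,0,0.15],[0,0,0.15],[0,0,0.15]]' --rotation '[[0,0,0],[0,0,0],[0,0,0],[0,0,0],[0,0,0],[0,0,0]]' --hand '[0.7,0.7,0.7,0.7,0.7,0.7]'

```text
t: 10.5
tool_pos: [0.4839, 0.186, 0.0523]
ee_rot: [-180.0, -0.0, 163.3]
force: [0.1, 0.3, -2.8]
gripper_width: 0.502
```

Bottom at about 5 mm and still no contact, so I'll go on in small steps.

carry_out --xyz '[[0,0,0.02],[0,0,0.04],[0,0,0.04],[0,0,0.04]]' --rotation '[[0,0,0],[0,0,0],[0,0,0],[0,0,0]]' --hand '[0.7,0.7,0.7,0.7]'

```text
t: 10.9
tool_pos: [0.484, 0.1861, 0.0514]
ee_rot: [180.0, 0.0, 163.3]
force: [-1.2, -0.3, 1.7]
gripper_width: 0.502
```

carry_out --xyz '[[0,0,0.02],[0,0,0.03],[0,0,0.03],[0,0,0.03]]' --rotation '[[0,0,0],[0,0,0],[0,0,0],[0,0,0]]' --hand '[0.7,0.7,0.7,0.7]'

```text
t: 11.3
tool_pos: [0.4841, 0.186, 0.0513]
ee_rot: [180.0, -0.0, 163.3]
force: [-4.2, -2.0, 13.1]
gripper_width: 0.5
```

The upward force shows contact. I'll release gently, rise, and look.

carry_out --xyz '[[0,0,-0.01],[0,0,-0.02],[0,0,-0.02],[0,0,-0.02],[0,0,-0.02],[0,0,-0.02],[0,0,-0.02],[0,0,-0.02]]' --rotation '[[0,0,0],[0,0,0],[0,0,0],[0,0,0],[0,0,0],[0,0,0],[0,0,0],[0,0,0]]' --hand '[0.5,0.45,0.4,0.35,0.3,0.25,0.25,0.25]'

```text
t: 12.1
tool_pos: [0.4838, 0.1861, 0.0508]
ee_rot: [-180.0, -0.0, 163.3]
force: [0.3, 0.2, 0.5]
gripper_width: 0.749
```

carry_out --xyz '[[0,0,-0.2],[0,0,-0.5],[0,0,-1.0],[0,0,-1.6],[0,0,-2.3],[0,0,-3.0],[0,0,-3.8],[0,0,-4.4],[0,0,-4.8],[0,0,-5],[0,0,-5]]' --rotation '[[0,0,0],[0,0,0],[0,0,0],[0,0,0],[0,0,0],[0,0,0],[0,0,0],[0,0,0],[0,0,0],[0,0,0],[0,0,0]]' --hand '[0.25,0.25,0.25,0.25,0.25,0.25,0.25,0.25,0.25,0.25,0.25]'

```text
t: 13.2
tool_pos: [0.4841, 0.1862, 0.2015]
ee_rot: [179.9, 0.0, 163.3]
force: [-0.9, -0.5, 0.2]
gripper_width: 0.749
```

```bash
python3 - <<'E'
from h import *
import cv2
s=state();print(s['tool_pos'],s['ee_rot'],s['gripper_width'],s['force'])
a=read_camera("scene")["color"]; c=read_camera("side")["color"]
cv2.imwrite("pics/c3.png",np.hstack([cv2.resize(a[120:340,190:400],(400,419)),cv2.resize(c[130:340,180:390],(400,419))]))
go([.6015,-.1785,.20],30.5)
E
```

```text
[0.48410609 0.18621077 0.20151084] [1.79939402e+02 4.10370926e-02 1.63320297e+02] 0.7485788446090255 [-0.87090559 -0.50556052  0.20931152]
t 13.3 xyz [ -7.255 -10.507   0.011] rot [-9.0000e-03  3.0000e-03  1.6603e+01]
```

View pics/c3.png

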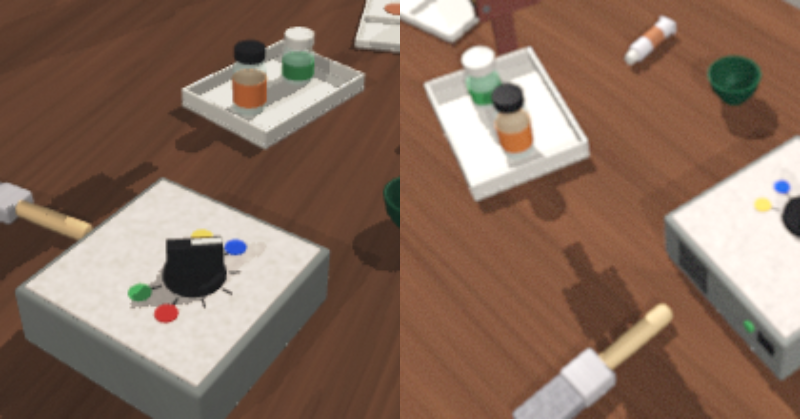

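The orange jar stands upright in the tray at (250,78) in the left view, clear of the green jar, and the knob is free. Next I go above the knob.

carry_out --xyz '[[-0.1,-0.2,0],[-0.4,-0.5,0],[-0.8,-1.1,0],[-1.2,-1.7,0],[-1.7,-2.4,0],[-2.2,-3.2,0],[-2.7,-3.9,0],[-3.2,-4.6,0],[-3.7,-5.3,0],[-4.2,-6.1,0],[-4.7,-6.8,0],[-5.2,-7.5,0],[-5.7,-8.2,0],[-6.1,-8.9,0],[-6.5,-9.5,0],[-6.9,-10.0,0],[-7.15,-10.35,0],[-7.25,-10.5,0],[-7.25,-10.5,0],[-7.25,-10.5,0]]' --rotation '[[0,0,0.3],[0,0,1],[0,0,2],[0,0,3],[0,0,4],[0,0,5],[0,0,6],[0,0,7],[0,0,8],[0,0,9],[0,0,10],[0,0,11],[0,0,12],[0,0,13],[0,0,14],[0,0,15],[0,0,15.8],[0,0,16.4],[0,0,16.6],[0,0,16.6]]' --hand '[0.25,0.25,0.25,0.25,0.25,0.25,0.25,0.25,0.25,0.25,0.25,0.25,0.25,0.25,0.25,0.25,0.25,0.25,0.25,0.25]'

```text
t: 15.3
tool_pos: [0.6014, -0.1781, 0.2001]
ee_rot: [-180.0, 0.1, 30.5]
force: [0.6, 0.0, -0.4]
gripper_width: 0.749
```

carry_out --xyz '[[0,0,0],[0,0,0],[0,0,0]]' --rotation '[[0,0,0],[0,0,0],[0,0,0]]' --hand '[0.3,0.3,0.3]'

```text
t: 15.6
tool_pos: [0.6018, -0.1777, 0.2009]
ee_rot: [-180.0, -0.0, 30.6]
force: [-0.1, -0.2, 1.1]
gripper_width: 0.697
```

```bash
python3 - <<'E'
from h import *
import cv2
s=state();print(s['tool_pos'],s['ee_rot'],s['gripper_width'],s['joint_positions'])
w=read_camera("wrist")["color"]; cv2.imwrite("pics/w4.png",cv2.resize(w[150:350,190:450],(780,600),interpolation=cv2.INTER_CUBIC))
go([.6015,-.1785,.099],30.5)
E
```

```text
[ 0.60183142 -0.17772213  0.200907  ] [-1.79983680e+02 -2.06265273e-02  3.05795292e+01] 0.6965090733533824 [-24.0992154   33.24435116  50.30624016 100.64311837 -29.1483645
  60.10132788 -22.76711651]
t 15.65 xyz [-0.021  0.015  3.397] rot [-0.002 -0.002  0.008]
```

View pics/w4.png

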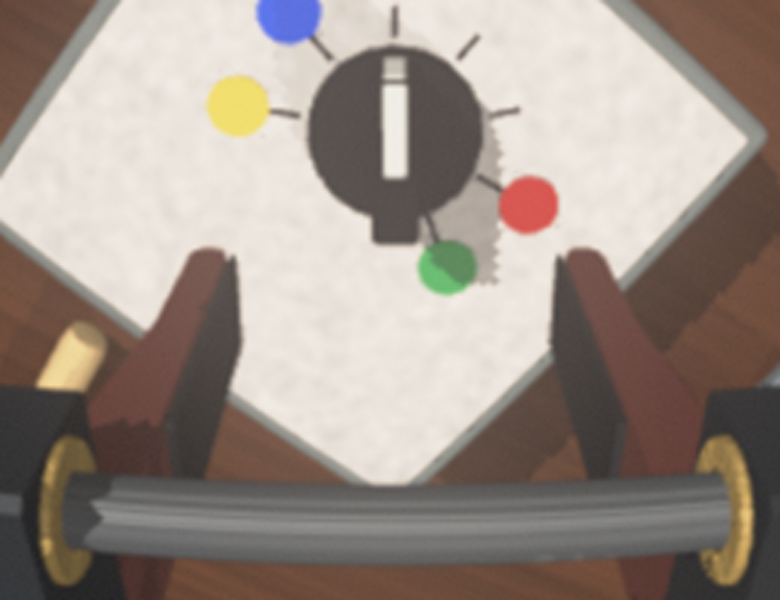

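The wrist view shows the bar upright in the image at x≈395, midway between the fingers, with the pointer on the third tick. Blue, at (289,12), is one click anticlockwise, a turn of about −5 units. Now down and pinch.

carry_out --xyz '[[0,0,0.2],[0,0,0.6],[0,0,1.1],[0,0,1.7],[0,0,2.3],[0,0,2.8],[0,0,3.1],[0,0,3.3],[0,0,3.38],[0,0,3.38],[0,0,3.38]]' --rotation '[[0,0,0],[0,0,0],[0,0,0],[0,0,0],[0,0,0],[0,0,0],[0,0,0],[0,0,0],[0,0,0],[0,0,0],[0,0,0]]' --hand '[0.4,0.4,0.4,0.4,0.4,0.4,0.4,0.4,0.4,0.4,0.4]'

```text
t: 16.75
tool_pos: [0.6022, -0.1783, 0.1]
ee_rot: [180.0, -0.0, 30.5]
force: [-0.0, -0.6, -0.2]
gripper_width: 0.604
```

carry_out --xyz '[[0,0,0],[0,0,0],[0,0,0],[0,0,0],[0,0,0],[0,0,0],[0,0,0],[0,0,0],[0,0,0],[0,0,0],[0,0,0]]' --rotation '[[0,0,0],[0,0,0],[0,0,0],[0,0,0],[0,0,0],[0,0,0],[0,0,0],[0,0,0],[0,0,0],[0,0,0],[0,0,0]]' --hand '[0.5,0.6,0.7,0.75,0.8,0.85,0.9,0.95,0.95,0.95,0.95]' --grip_force 25

```text
t: 17.85
tool_pos: [0.6016, -0.1776, 0.0994]
ee_rot: [-179.9, 0.0, 30.5]
force: [-3.7, 3.5, 3.4]
gripper_width: 0.161
```

carry_out --xyz '[[0,0,0],[0,0,0],[0,0,0],[0,0,0],[0,0,0],[0,0,0],[0,0,0],[0,0,0],[0,0,0],[0,0,0],[0,0,0],[0,0,0],[0,0,0],[0,0,0]]' --rotation '[[0,0,-0.3],[0,0,-0.7],[0,0,-1.2],[0,0,-1.7],[0,0,-2.2],[0,0,-2.7],[0,0,-3.2],[0,0,-3.7],[0,0,-4.2],[0,0,-4.6],[0,0,-4.9],[0,0,-5.05],[0,0,-5.05],[0,0,-5.05]]' --hand '[0.95,0.95,0.95,0.95,0.95,0.95,0.95,0.95,0.95,0.95,0.95,0.95,0.95,0.95]'

```text
t: 19.25
tool_pos: [0.6014, -0.1775, 0.0994]
ee_rot: [-179.9, -0.1, 70.9]
force: [-2.4, 4.0, 5.0]
gripper_width: 0.157
```

carry_out --xyz '[[0,0,0],[0,0,0],[0,0,0],[0,0,0],[0,0,0],[0,0,0]]' --rotation '[[0,0,0],[0,0,0],[0,0,0],[0,0,0],[0,0,0],[0,0,0]]' --hand '[0.8,0.7,0.6,0.5,0.5,0.5]'

```text
t: 19.85
tool_pos: [0.6019, -0.1782, 0.0994]
ee_rot: [180.0, 0.0, 70.9]
force: [-0.6, -0.3, 0.4]
gripper_width: 0.499
```

carry_out --xyz '[[0,0,-0.2],[0,0,-0.6],[0,0,-1.1],[0,0,-1.7],[0,0,-2.4],[0,0,-3],[0,0,-3.4],[0,0,-3.6],[0,0,-3.6]]' --rotation '[[0,0,0],[0,0,0],[0,0,0],[0,0,0],[0,0,0],[0,0,0],[0,0,0],[0,0,0],[0,0,0]]' --hand '[0.4,0.4,0.4,0.4,0.4,0.4,0.4,0.4,0.4]'

```text
t: 20.75
tool_pos: [0.6022, -0.1782, 0.2085]
ee_rot: [179.9, -0.0, 70.9]
force: [-0.4, 0.4, -0.4]
gripper_width: 0.6
```

```bash
python3 - <<'E'
from h import *
import cv2
s=state();print(s['t'],s['tool_pos'],s['ee_rot'],s['gripper_width'],s['force'])
w=read_camera("wrist")["color"][120:350,190:450]; c=read_camera("side")["color"][130:340,180:390]
cv2.imwrite("pics/c5.png",np.hstack([cv2.resize(w,(400,400)),cv2.resize(c,(400,400))]))
E
```

```text
20.75 [ 0.60219869 -0.17821183  0.20845044] [ 1.79914558e+02 -2.79592522e-02  7.09239848e+01] 0.5995761147178446 [-0.39890374  0.38343197 -0.39406465]
```

View pics/c5.png

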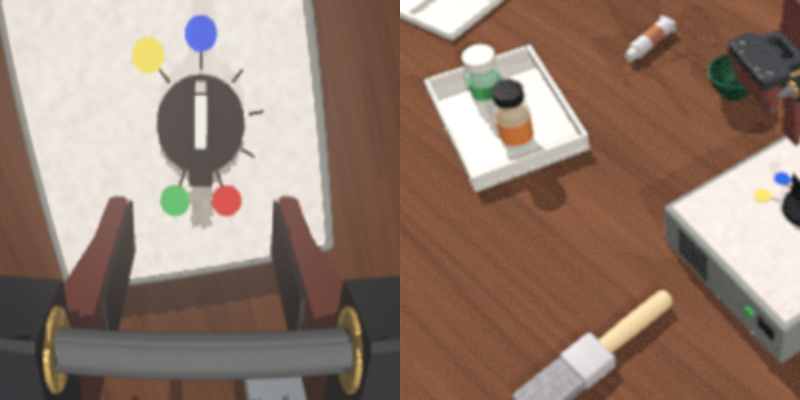

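The white pointer line at (201,120) points straight at the blue mark at (201,34). The jar still stands upright in the tray and the gripper is clear of everything. Handing in.

```bash
python3 -c "
from rig import sign_off
print(sign_off())"
```

```text
the job is handed in; nothing more can be done
None
```

I set the orange jar upright in the free half of the white tray. I lowered it until the force reading showed contact, then opened the fingers. Then I pinched the selector bar, turned it one click anticlockwise to the blue mark, let go and backed off. The job was handed in at about 21 s of the 67 s allowed.

In the last pictures the jar is upright in the tray beside the undisturbed green jar. The white pointer lines up with the centre of the blue mark. The gripper touches nothing, with a force reading of about 0 N. The brush, tube and bowl look unmoved, though I only compared them by eye. No checks failed or disagreed; `sign_off` reports no verdict.

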